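# Prop open the parts-washer lid

## Task

Prop open the red parts washer: raise its lid until the prop rod at its right-hand side hangs free, then swing the rod's foot forward onto the yellow rail, feel it along until it drops into the hole, and settle it fully home so that the lid stands on the rod. Work gently: never force the foot against the rail, never let the lid drop, and leave everything else on the bench where it lies.

Things in the scene. Friction and masses are not known exactly. Their poses are not given: they have to be found in the camera images.
- washer: Bench-top parts washer, red steel tub 240 mm deep (its x) and 400 mm wide (its y), fixed to the bench. Origin: centre of its underside on the bench; its front (x = -120 mm) faces the robot, z up. A yellow rail, a 4 mm steel strip (y from -203 to -270 mm, top at z = 113 mm), runs along its right-hand side (-y) from front to back.
- lid_hinge (a point): Middle of the lid's hinge axis: at the back of the washer (its x = +120 mm, y = 0, z = 113 mm); the axis runs along the washer's y.
- lid (a joint): Opening angle of the red lid (410 mm wide, 245 mm hinge to front edge, 0.8 kg), rad: 0 shut, grows as the front edge rises, stop at 1.15. The stiff hinge holds the lid where it is left above 0.9; lower down its weight slowly wins and it sinks, faster the lower it is. Lifting takes up to 9 N at the handle; drawing it down by the rod takes 0 to 3 N.
- lid_handle (a point): Middle of the steel bar handle on the lid's front edge: a round bar 12 mm thick, 110 mm long, parallel to the washer's y, lying in the lid's plane 280 mm from the hinge axis and 34 mm (28 mm clear gap) in front of the lid's edge. It is free to roll in the fingers as the lid turns.
- prop_rod: Steel prop rod, 8 mm thick, 160 mm long. Origin: its pivot beside the lid (washer y = -243 mm, 38 mm outboard of the lid's edge), 210 mm from the hinge axis along the lid, 9 mm above the lid's plane. Its x axis points from pivot to foot. It turns loosely about the washer's y only; lid shut, it lies on the rail pointing to the hinge; above 0.83 rad of lid it hangs plumb, clear of the rail.
- prop_grip (a point): Centre of the orange sleeve on the rod's side handle: a round bar 14 mm thick and 52 mm long that stands out sideways from the rod (rod's -y, away from the washer), its axis parallel to the hinge, 90 mm from the pivot and 70 mm from the foot's end; this point is 48 mm outboard of the rod's own line (washer y = -291 mm). It is free to roll in the fingers as the rod swings.
- prop_tip (a point): End of the rod's foot: 8 mm thick with a nose of 2.5 mm radius, grippy (it does not slide by itself). A stop collar 18 mm wide sits 14 mm up from this end and comes to rest on the rail when the foot is fully home. The rail is thin sheet on slotted clamps: keep the foot's push on it below some 15 N.
- rail_mark (a point): Point at the rail's top surface, level with the washer's front (washer x = -120, y = -243, z = 113 mm), in the plane of the rod's swing. The rail is clamped in slots, so its one hole (11 mm long in x, 14 mm wide, black rubber socket below) is not measured: its centre is 18 to 52 mm behind this point (+x). Foot home: lid at 0.66 to 0.73 rad, foot 12 to 24 degrees forward of the pivot.
- wrench: Steel wrench lying on the bench, bystander.
- screwdriver: Screwdriver lying on the bench, bystander.
- brush: Parts brush lying beside the washer's right-hand side, bystander.
- degreaser: White bottle 190 mm tall with blue cap, standing, bystander.
- grease_tin: Tin 84 mm wide, 70 mm tall, bystander.
- oil_filter: Blue oil filter 76 mm wide, 80 mm tall, bystander.
- brake_pad: Brake pad 110 x 50 mm lying on the bench, bystander.

How it is judged:
By the outcome, as a careful person would: the job done as asked, in the order asked, and still so for the second after the job is handed in, with the robot touching nothing.
It also fails if it takes over 72 s, if anything falls off the work surface, if the arm or the gripper's body presses on something with over 40 N, if the wrist force passes 120 N, or if a joint passes its speed limit or range.

## Robot

A 6-joint arm with a two-finger parallel gripper is mounted at the origin on the work surface. World frame = base frame: x ahead of the robot, y to its left, z up, the work surface at z = 0. Lengths are in mm, angles in rad, forces in N, time in s.
With the tool pointing down it reaches from about 350 to 875 mm from the base axis. Payload 15.5 kg.
Tool frame: the origin (TCP) lies at the very end of the fingers, on their centre line; the grasp point (between the pads) lies 19 mm behind it; z points along the fingers, y is the line along which they close (so a half turn about z gives the same grasp; the last joint's range is limited). The gripper opens to 85 mm and grips with 20 to 120 N. Pads are 22 mm wide; open, the fingers measure 114 mm over their backs; the gripper's body (76 mm by 85 mm) begins 54 mm behind the grasp point. The pads swing forward as they close: fully open they stand 13 mm farther back than shut.
Start: joints at [-1.429, 0.494, 1.345, -0, 1.302, -0.096], TCP at [146.622, -607.56, 231.277] pointing down, gripper open.
Joint ranges: [-2.91, 2.91], [-0.82, 2.16], [0.22, 2.67], [-1.22, 4.37], [0.12, 2.79], [-3.08, 3.08]. Speed limits (rad/s): [1.89, 1.89, 2.57, 3.01, 3.01, 3.01].

## Interface

Orientations are given as a rotation vector (axis times angle).
In Python, from bench import r, eyes, spotter gives the robot as it stands.
- The arm moves only by the tool move_arm, never from a script. Its argument "deltas" is one flat list of numbers, 7 for each row, row after row: the shift along the tool's x, y, z in mm, then the turn, a rotation vector about the tool's x, y, z in rad, then the opening in per cent of the stroke, from 0 (shut) to 100 (fully open). In form: [tx, ty, tz, wx, wy, wz, hand, tx, ty, tz, wx, wy, wz, hand, ...]. A call has exactly 8 rows; each row is the pose to reach, as a shift and turn from the pose commanded when the call began, along the tool's axes at that moment; what a row does not reach only later rows make up. A row lasts 1/12 s, in which the tool goes at most 41.7 mm and 7.16 degrees, less where a joint would pass 70% of its speed; a pose out of reach is approached as far as the arm can. A call with a gripper value outside its range is refused whole. The fingers move at their own pace and stop on an object; the grip force is fixed at half the most. Time passes only in rows, so rows that repeat a pose let the fingers close, or fill a call up. It gives the time, the measured TCP pose, the force, the opening and the grip force at its end, in the units of the state.
- r.get_obs(): the state, without advancing time (a new reading comes with each control period).
- eyes.snapshot(name): name is "scene" or "top" or "wrist"; returns a dict with "pixels" (400x640x3 uint8, red, green, blue), "fx", "fy", "cx", "cy" (pixels), "T" (4x4, takes a point from camera to world coordinates). Camera axes: x right, y down, z forward; pixel columns grow to the right and rows downward; lengths in mm; the calibration is good to about 2 mm. A picture is of the moment at which its call begins. There is no depth.
- r.job_done(): hands the job in; it is judged then, once.
Trained networks look in a picture, given as the dict that the camera call returned (one of the last four; its "shot" number tells which), for a name from the list of things; names that differ only in an ending like _2 or _b are one class to them, and where a whole thing is asked for, a point or a joint stands for the part that bears it (a point fixed in the world has none). Each returns a list of dicts, best first, with "confidence" (0 to 1); they miss things now and then, are a little off and sometimes report something else, mostly with a low value. They report only what shows in the picture. A call takes as long as a camera call.
- spotter.outline_of(picture, query): "mask" (400x640 bool, what is visible of it) and "extent" ([left, top, right, bottom] in pixels, round what is visible of it).
The state is a dict: "clock": time; "joint_pos": joint angles; "joint_velocities": joint speeds; "effort": joint torques, N m; "eef_pos": TCP position; "tcp_rot": TCP orientation; "ft_force": force on the tool from outside, world axes, zero at the start; "moment": the same for the moment, N m; "opening": finger opening in mm; "gripper_force": force on a finger pad.
Only numpy, scipy, OpenCV 4.12 (cv2) and the standard library are available. Lean on these libraries where they do the work, as an engineer would, in place of code of your own. Each camera call takes 0.05 s, during which the arm holds its last target. There are 200 camera calls.

## Working session

There is one attempt and no reset: what is moved stays moved. The work goes in short steps, Python scripts to look and compute and a tool call to move; the robot and the scene stay as the last step left them, time stands still between calls to the robot, and variables do not carry over. Pictures are saved under pics/ and viewed, at most 11 in all, crops included, and the job is handed in when it is done.

Besides the shell and the picture viewer there is one more tool, called after "Request:" as name(argument=value, ...) on one line, values as JSON. move_arm: Moves the arm, as the interface text tells. Its arguments: {"type":"object","properties":{"deltas":{"type":"array","items":{"type":"number"}}},"required":["deltas"]}

```bash
mkdir -p pics; ls; cat > h.py <<'E'
import numpy as np, cv2
from bench import r, eyes, spotter
def save(p,n): cv2.imwrite(f'pics/{n}.png', p['pixels'][:,:,::-1])
def proj(p,X):
    T=np.array(p['T']); c=(np.asarray(X)-T[:3,3])@T[:3,:3]
    return np.stack([p['fx']*c[...,0]/c[...,2]+p['cx'],p['fy']*c[...,1]/c[...,2]+p['cy']],-1)
def ray(p,u,v,z):
    T=np.array(p['T']); d=T[:3,:3]@np.array([(u-p['cx'])/p['fx'],(v-p['cy'])/p['fy'],1])
    o=T[:3,3]; return o+d*(z-o[2])/d[2]
E
python3 - <<'E'
from h import *
o=r.get_obs();print({k:np.round(v,3) for k,v in o.items()})
ps=[]
for n in ['scene','top','wrist']:
    p=eyes.snapshot(n);save(p,n+'0');ps.append(p['pixels']);print(n,p['fx'],p['cx'],p['cy'],np.round(p['T'],3).tolist())
    for q in ['washer','lid','lid_handle','prop_rod','prop_grip']:
        for d in spotter.outline_of(p,q)[:1]:
            m=d['mask'];print(q,round(d['confidence'],2),np.round(d['extent']),np.argwhere(m).mean(0)[::-1].round(1),m.sum())
E
```

```text
pics
{'clock': np.float64(0.0), 'joint_pos': array([-1.43 ,  0.494,  1.346, -0.   ,  1.302, -0.096]), 'joint_velocities': array([-0.002, -0.   ,  0.002, -0.   , -0.001, -0.001]), 'effort': array([ 2.0000e-03, -8.8216e+01, -3.8386e+01, -0.0000e+00,  1.0000e-02,
        0.0000e+00]), 'eef_pos': array([ 146.564, -607.195,  230.686]), 'tcp_rot': array([-3.118, -0.371,  0.   ]), 'ft_force': array([-0.158, -0.458,  0.198]), 'moment': array([ 0.02 , -0.005,  0.035]), 'gripper_force': np.float64(0.0), 'opening': np.float64(85.083)}
scene 381.48253624915463 317.38920130488293 201.2823650087743 [[0.871, 0.382, -0.31, 878.432], [0.492, -0.654, 0.575, -580.512], [0.016, -0.653, -0.757, 885.177], [0.0, 0.0, 0.0, 1.0]]
washer 0.91 [272. 135. 448. 284.] [363.5 206.6] 14389
lid 0.59 [288. 132. 441. 269.] [363.9 196.9] 10635
lid_handle 0.65 [288. 135. 437. 273.] [364.3 196.6] 10506
prop_rod 0.92 [288. 229. 348. 273.] [315.9 250.1] 350
prop_grip 0.63 [288. 228. 344. 271.] [316.1 250.6] 305
top 380.7630517113119 321.6204990144036 198.3973137756186 [[0.024, -0.998, 0.056, 461.318], [-0.999, -0.025, -0.021, 34.692], [0.023, -0.055, -0.998, 1431.478], [0.0, 0.0, 0.0, 1.0]]
washer 0.76 [225. 109. 379. 208.] [295.8 161.6] 10325
lid 0.9 [223. 118. 378. 208.] [289.6 162.4] 8881
lid_handle 0.7 [225. 122. 376. 208.] [288.9 162.4] 8559
prop_rod 0.56 [356. 148. 379. 184.] [367.6 168.2] 89
prop_grip 0.53 [357. 148. 379. 190.] [363.3 166.6] 149
wrist 310.50465879728586 319.96247165413894 201.65895089512384 [[0.234, -0.928, -0.29, 220.659], [-0.972, -0.223, -0.07, -588.49], [0.001, 0.298, -0.954, 374.122], [0.0, 0.0, 0.0, 1.0]]
```

```bash
python3 - <<'E'
import cv2,numpy as np
a=cv2.imread('pics/scene0.png')[120:300,240:480];b=cv2.imread('pics/top0.png')[90:270,200:440]
cv2.imwrite('pics/c0.png',np.vstack([cv2.resize(x,None,fx=3,fy=3,interpolation=2)[:300*2] for x in (a,)]))
cv2.imwrite('pics/c1.png',cv2.resize(b,None,fx=3,fy=3,interpolation=2))
E
```

```text
(no output)
```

View pics/c0.png

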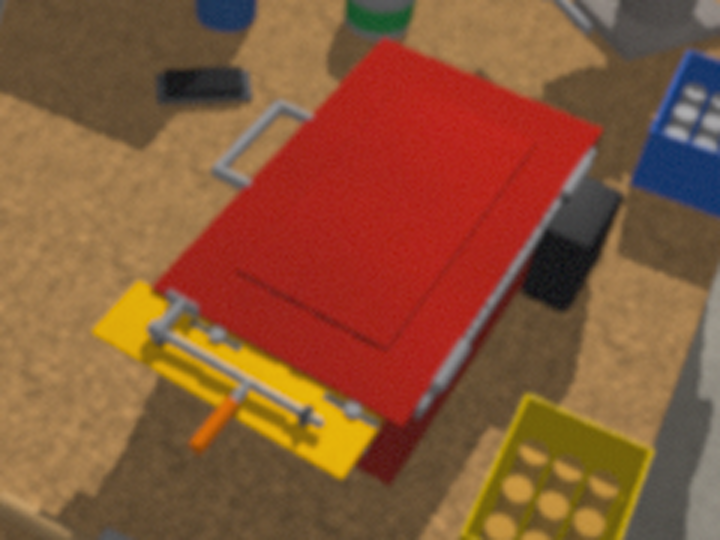

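View pics/c1.png

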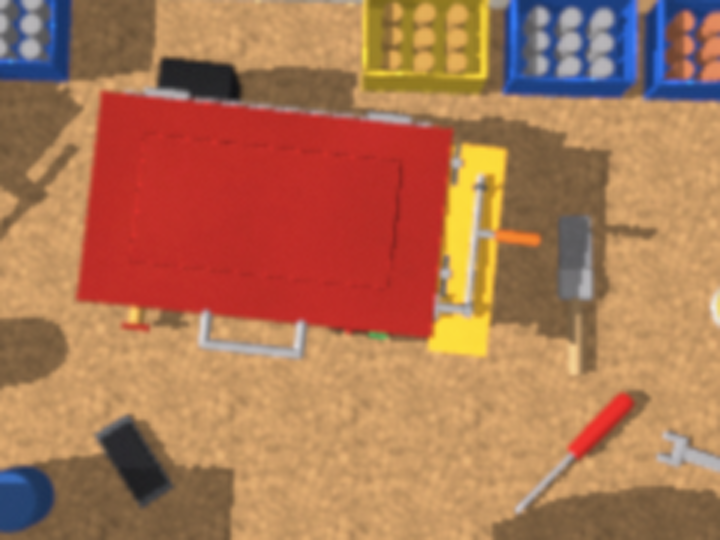

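The pictures show the washer, slightly turned, with the handle's centre at about (283,207) in the top view and the orange sleeve at about (373,170). I'll fit the washer pose using the model points.

```bash
cat > fit.py <<'E'
from h import *
from scipy.optimize import least_squares
import sys
M=np.array([[120,205,113],[120,-205,113],[-125,-205,113],[-125,205,113],[-160,55,113],[-160,-55,113],[-90,-243,122],[0,-291,122.]])
top=np.array([[102,92],[453,128],[434,336],[78,299],[203,347],[299,354],[468,310],[518,239]])/3+[200,90]
sc=np.array([[602,128],[405,425],[155,290],[385,40],[281,104],[217,169],[160,328],[216,420]])/3+[240,120]
pt,psn=eyes.snapshot('top'),eyes.snapshot('scene')
def W(x,X):
    c,s=np.cos(x[2]),np.sin(x[2]); R=np.array([[c,-s,0],[s,c,0],[0,0,1]])
    return X@R.T+[x[0],x[1],0]
f=lambda x:np.concatenate([(proj(pt,W(x,M))-top).ravel()*1.0,(proj(psn,W(x,M))-sc).ravel()])
s=least_squares(f,[550,60,0],loss='soft_l1',x_scale=[100,100,.1])
print(s.x,f(s.x).reshape(2,8,2).round(1).tolist())
print('handle',W(s.x,M[4:6]).round(1).tolist(),'grip',W(s.x,M[7]).round(1))
E
python3 fit.py
```

```text
[ 6.66454129e+02  1.23435799e+02 -7.71204204e-02] [[[0.1, -0.9], [-0.2, -0.5], [-0.7, -0.5], [-0.0, -0.2], [0.5, -1.8], [0.2, -0.9], [0.1, -0.9], [-0.4, -1.5]], [[-0.3, 0.1], [-0.7, -0.2], [-1.0, -1.3], [-0.8, -1.0], [-0.6, -0.4], [-0.1, -0.5], [-0.5, -0.2], [-0.2, 0.5]]]
handle [[511.2, 190.6, 113.0], [502.7, 80.9, 113.0]] grip [ 644.  -166.7  122. ]
```

```bash
cat > plan.py <<'E'
# washer frame kinematics and move planning
from h import *
from scipy.spatial.transform import Rotation as Ro
import json
WX=json.load(open('w.json'))  # x,y,yaw,dz
c,s=np.cos(WX[2]),np.sin(WX[2]); RW=np.array([[c,-s,0],[s,c,0],[0,0,1]]); OW=np.array([WX[0],WX[1],WX[3]])
w2b=lambda X:RW@np.asarray(X,float)+OW
b2w=lambda X:RW.T@(np.asarray(X,float)-OW)
handle=lambda t:np.array([120-280*np.cos(t),0,113+280*np.sin(t)])
pivot=lambda t:np.array([120-210*np.cos(t)+9*np.sin(t),-243,113+210*np.sin(t)+9*np.cos(t)])
rod=lambda t,ph,L,y=-243:pivot(t)*[1,0,1]+[-L*np.sin(ph),y,-L*np.cos(ph)]
def Rt(pitch=0,lean=0):
    # tool x=washer y, tool y=washer x, z down; pitch>0 points fingers to washer +x; lean>0 points them to +y (inboard)
    return Ro.from_matrix(RW)*Ro.from_euler('z',np.pi/2)*Ro.from_euler('x',np.pi)*Ro.from_euler('y',lean)*Ro.from_euler('x',-pitch)
def grasp2tcp(G,R,back=19): return G+R.apply([0,0,back])
def delta(p,R,cp=None,cR=None):
    o=r.get_obs()
    if cp is None: cp=o['eef_pos']; cR=Ro.from_rotvec(o['tcp_rot'])
    return np.r_[cR.inv().apply(p-cp),(cR.inv()*R).as_rotvec()]
E
echo '[666.45,123.44,-0.0771,0]'>w.json
python3 - <<'E'
from plan import *
for th in (0,1): print(Rt(0,.3).apply([0,0,1]),Rt(.3).apply([0,0,1]))
R=Rt(); G=w2b(handle(0)); p=grasp2tcp(G,R); print(p)
up=p+[-25,0,130]; d=delta(up,R); print(d.round(3), R.as_rotvec())
E
```

```text
[ 0.02276204  0.2946423  -0.95533649] [ 0.2946423  -0.02276204 -0.95533649]
[ 0.02276204  0.2946423  -0.95533649] [ 0.2946423  -0.02276204 -0.95533649]
[506.92531727 135.76378193  94.        ]
[ 500.307 -643.94     7.285   -0.      -0.      -1.257] [2.30540639e+00 2.13417567e+00 1.30680570e-16]
```

Request:
move_arm(deltas=[15, -20, 0, 0, 0, -0.1, 27, 40, -51, 0, 0, 0, -0.2, 27, 65, -83, 0, 0, 0, -0.32, 27, 90, -115, 0, 0, 0, -0.44, 27, 115, -147, 0, 0, 0, -0.56, 27, 140, -179, 0, 0, 0, -0.68, 27, 165, -211, 0, 0, 0, -0.8, 27, 190, -243, 0, 0, 0, -0.9, 27])

```text
clock: 1.67
eef_pos: [274.6, -325.0, 231.4]
tcp_rot: [2.642, 1.699, 0.0]
ft_force: [0.6, -0.1, -0.3]
opening: 23.0
gripper_force: 0.0
```

```bash
cat > d.py <<'E'
from plan import *
import sys
# args: washer-frame grasp point x y z, pitch, lean, back
a=list(map(float,sys.argv[1:])); R=Rt(a[3],a[4]); p=grasp2tcp(w2b(a[:3]),R,a[5])
o=r.get_obs(); print(o['clock'],o['eef_pos'].round(1),o['opening'],o['gripper_force'],o['ft_force'].round(1)); print(delta(p,R).round(3))
E
python3 d.py -180 0 243 0 0 19
```

```text
1.6667 [ 274.6 -325.   231.4] 23.015068458955284 0.0 [ 0.6 -0.1 -0.3]
[ 5.08771e+02  1.23700e+00  7.30600e+00  0.00000e+00  0.00000e+00
 -3.51000e-01]
```

Request:
move_arm(deltas=[30, 0, 0, 0, 0, -0.05, 30, 68, 0, 2, 0, 0, -0.1, 30, 106, 0, 3, 0, 0, -0.15, 30, 144, 0, 4, 0, 0, -0.2, 30, 182, 0, 5, 0, 0, -0.25, 30, 220, 0, 6, 0, 0, -0.3, 30, 258, 0, 7, 0, 0, -0.35, 30, 296, 1, 7, 0, 0, -0.351, 30])

```text
clock: 2.33
eef_pos: [400.0, -56.7, 224.4]
tcp_rot: [2.308, 2.131, 0.0]
ft_force: [1.0, -1.5, -0.5]
opening: 25.4
gripper_force: 0.0
```

```bash
python3 d.py -180 0 243 0 0 19
```

```text
2.3333 [400.  -56.7 224.4] 25.430030043773524 0.0 [ 1.  -1.5 -0.5]
[ 2.00311e+02  7.13040e+01  4.27000e-01  0.00000e+00  0.00000e+00
 -2.00000e-03]
```

Request:
move_arm(deltas=[35, 13, 0, 0, 0, 0, 30, 73, 26, 0, 0, 0, 0, 30, 110, 39, 0, 0, 0, 0, 30, 145, 52, 0, 0, 0, 0, 30, 175, 62, 0, 0, 0, 0, 30, 195, 70, 0, 0, 0, 0, 30, 200, 71, 0, 0, 0, 0, 30, 200, 71, 0, 0, 0, 0, 30])

```text
clock: 3.0
eef_pos: [487.3, 135.9, 224.1]
tcp_rot: [-2.31, -2.13, -0.0]
ft_force: [0.2, 0.4, 0.3]
opening: 25.5
gripper_force: 0.0
```

```bash
python3 - <<'E'
from plan import *
o=r.get_obs();print(o['eef_pos'],o['opening'])
p=eyes.snapshot('wrist');save(p,'w1')
print(proj(p,np.array([w2b(x) for x in [[-160,55,113],[-160,-55,113],[-125,0,113],[-160,0,113]]])).round(1).tolist())
E
```

```text
[487.26958286 135.91255072 224.13537499] 25.49118120895401
[[344.4, 131.9], [342.1, 255.8], [384.2, 197.5], [343.2, 197.7]]
```

View pics/w1.png

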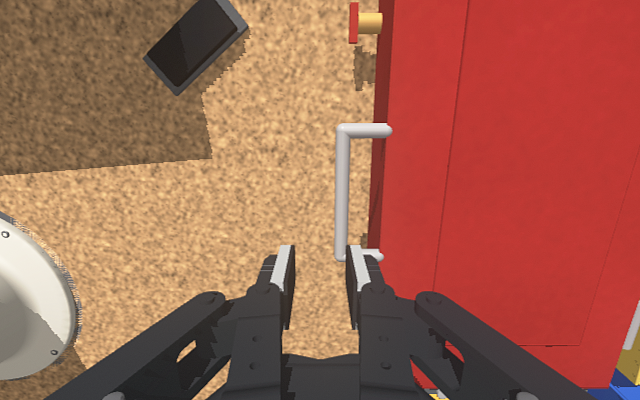

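The handle bar is at u≈342, rows 130 to 255, within 2 px of the model, so I'm descending 1 mm nearer the robot.

```bash
python3 d.py -161 0 113 0 0 17
```

```text
3.05 [486.7 134.9 224.1] 25.655748271469815 0.0 [-0.7  0.2 -0.1]
[ 2.58100e+00  1.90890e+01  1.28103e+02 -0.00000e+00  0.00000e+00
 -5.00000e-03]
```

Request:
move_arm(deltas=[1, 10, 20, 0, 0, 0, 30, 2, 19, 45, 0, 0, 0, 30, 2, 19, 68, 0, 0, 0, 30, 2, 19, 88, 0, 0, 0, 30, 2, 19, 104, 0, 0, 0, 30, 2, 19, 117, 0, 0, 0, 30, 2, 19, 125, 0, 0, 0, 30, 2, 19, 128, 0, 0, 0, 30])

```text
clock: 3.72
eef_pos: [505.3, 134.0, 95.5]
tcp_rot: [-2.312, -2.125, 0.002]
ft_force: [-1.2, 0.7, 0.6]
opening: 25.5
gripper_force: 0.0
```

Request:
move_arm(deltas=[0, 0, 0, 0, 0, 0, 20, 0, 0, 0, 0, 0, 0, 12, 0, 0, 0, 0, 0, 0, 8, 0, 0, 0, 0, 0, 0, 4, 0, 0, 0, 0, 0, 0, 4, 0, 0, 0, 0, 0, 0, 4, 0, 0, 0, 0, 0, 0, 4, 0, 0, 0, 0, 0, 0, 4])

```text
clock: 4.38
eef_pos: [505.5, 134.7, 96.8]
tcp_rot: [2.311, 2.128, -0.001]
ft_force: [-4.2, -5.4, -1.5]
opening: 9.8
gripper_force: 58.5
```

```bash
python3 - <<'E'
from plan import *
o=r.get_obs();print(o['clock'],o['eef_pos'],o['opening'],o['gripper_force'],o['ft_force'].round(1),b2w(o['eef_pos']).round(1))
# lid raise plan: rows in tool frame (x,y,z), tool y=washer x, z down
for t in np.linspace(0,1.0,25)[1:]:
    d=handle(t)-handle(0); print(round(t,3),d[0].round(1),(-d[2]).round(1))
E
```

```text
4.3833 [505.53635805 134.7407822   96.78544264] 9.764873585707342 58.53942096233368 [-4.2 -5.4 -1.5] [-161.3   -1.1   96.8]
0.042 0.2 -11.7
0.083 1.0 -23.3
0.125 2.2 -34.9
0.167 3.9 -46.5
0.208 6.1 -57.9
0.25 8.7 -69.3
0.292 11.8 -80.5
0.333 15.4 -91.6
0.375 19.5 -102.6
0.417 24.0 -113.3
0.458 28.9 -123.9
0.5 34.3 -134.2
0.542 40.1 -144.4
0.583 46.3 -154.2
0.625 52.9 -163.8
0.667 60.0 -173.1
0.708 67.4 -182.2
0.75 75.1 -190.9
0.792 83.3 -199.2
0.833 91.7 -207.2
0.875 100.5 -214.9
0.917 109.6 -222.2
0.958 119.0 -229.1
1.0 128.7 -235.6
```

Request:
move_arm(deltas=[0, 0, -4, 0, 0, 0, 4, 0, 1, -14, 0, 0, 0, 4, 0, 1, -25, 0, 0, 0, 4, 0, 3, -37, 0, 0, 0, 4, 0, 4, -49, 0, 0, 0, 4, 0, 7, -61, 0, 0, 0, 4, 0, 9, -71, 0, 0, 0, 4, 0, 12, -81, 0, 0, 0, 4])

```text
clock: 5.05
eef_pos: [517.1, 133.8, 178.1]
tcp_rot: [-2.311, -2.127, 0.003]
ft_force: [-4.2, -2.5, -7.7]
opening: 9.9
gripper_force: 58.6
```

Request:
move_arm(deltas=[0, 4, -11, 0, 0, 0, 4, 0, 8, -22, 0, 0, 0, 4, 0, 12, -33, 0, 0, 0, 4, 0, 17, -43, 0, 0, 0, 4, 0, 22, -54, 0, 0, 0, 4, 0, 28, -64, 0, 0, 0, 4, 0, 34, -74, 0, 0, 0, 4, 0, 41, -83, 0, 0, 0, 4])

```text
clock: 5.72
eef_pos: [556.3, 130.6, 261.0]
tcp_rot: [-2.309, -2.126, 0.006]
ft_force: [-20.5, -0.6, 3.7]
opening: 10.0
gripper_force: 59.2
```

```bash
cat > st.py <<'E'
from plan import *
o=r.get_obs();w=b2w(o['eef_pos']);print(o['clock'],o['opening'],o['gripper_force'],o['ft_force'].round(1),w.round(1),'theta by z,x',np.arcsin((w[2]+16.2-113)/280),np.arccos((120-w[0]-1.3)/280))
E
python3 st.py
```

```text
5.7167 9.974531709544003 59.19704854488373 [-20.5  -0.6   3.7] [-110.4   -1.3  261. ] theta by z,x 0.6264954532758458 0.6127534518911133
```

Request:
move_arm(deltas=[0, 3, -9, 0, 0, 0, 4, 0, 8, -17, 0, 0, 0, 4, 0, 14, -25, 0, 0, 0, 4, 0, 20, -32, 0, 0, 0, 4, 0, 27, -38, 0, 0, 0, 4, 0, 32, -43, 0, 0, 0, 4, 0, 36, -47, 0, 0, 0, 4, 0, 37, -48, 0, 0, 0, 4])

```text
clock: 6.38
eef_pos: [596.7, 127.4, 308.5]
tcp_rot: [2.311, 2.126, 0.001]
ft_force: [7.5, -1.6, -19.2]
opening: 9.7
gripper_force: 58.7
```

```bash
python3 st.py
```

```text
6.3833 9.656558952425351 58.70233476161957 [  7.5  -1.6 -19.2] [-69.9  -1.5 308.5] theta by z,x 0.8571941176680742 0.8319518570208169
```

Request:
move_arm(deltas=[0, 4, -2, 0, 0, 0, 4, 0, 9, -6, 0, 0, 0, 4, 0, 14, -10, 0, 0, 0, 4, 0, 19, -13, 0, 0, 0, 4, 0, 23, -16, 0, 0, 0, 4, 0, 25, -18, 0, 0, 0, 4, 0, 25, -18, 0, 0, 0, 4, 0, 25, -18, 0, 0, 0, 4])

```text
clock: 7.05
eef_pos: [620.0, 125.6, 327.8]
tcp_rot: [-2.311, -2.127, 0.0]
ft_force: [-7.9, -2.6, 6.1]
opening: 9.4
gripper_force: 60.9
```

```bash
python3 st.py
```

```text
7.05 9.437512444373452 60.865527391433716 [-7.9 -2.6  6.1] [-46.5  -1.5 327.8] theta by z,x 0.9699032597752604 0.9397856199455189
```

Request:
move_arm(deltas=[0, 0, 0, 0, 0, 0, 15, 0, 0, 0, 0, 0, 0, 30, 0, 0, 0, 0, 0, 0, 35, 0, 0, 0, 0, 0, 0, 35, 0, 0, -10, 0, 0, 0, 35, 0, 0, -25, 0, 0, 0, 35, 0, 0, -45, 0, 0, 0, 35, 0, 0, -65, 0, 0, 0, 35])

```text
clock: 7.72
eef_pos: [620.6, 125.7, 392.7]
tcp_rot: [-2.311, -2.127, 0.0]
ft_force: [0.8, -0.5, 1.1]
opening: 29.7
gripper_force: 0.0
```

```bash
python3 - <<'E'
from plan import *
ps={}
for n in ['scene','top']:
    p=eyes.snapshot(n);save(p,n+'2');ps[n]=p
    for t in (.94,.96,.98): print(n,t,proj(p,np.array([w2b(x) for x in [pivot(t),rod(t,0,160),rod(t,0,90,-291),handle(t),[-102,-243,113],[-68,-243,113]]])).round(1).tolist())
a=ps['scene']['pixels'][100:290,250:420,::-1];b=ps['top']['pixels'][100:260,300:420,::-1]
a=cv2.resize(a,None,fx=3,fy=3,interpolation=2);b=cv2.resize(b,None,fx=3,fy=3,interpolation=2)
b=b[:570];im=np.zeros((600,800,3),np.uint8);a=a[:, :440];im[:a.shape[0],:440]=a;im[:b.shape[0],440:800]=b
cv2.imwrite('pics/c2.png',im)
E
```

```text
scene 0.94 [[326.7, 201.9], [324.4, 245.6], [313.3, 242.6], [366.2, 114.5], [289.1, 229.1], [300.1, 235.4]]
scene 0.96 [[328.2, 201.9], [325.6, 245.8], [314.6, 242.7], [368.1, 114.1], [289.1, 229.1], [300.1, 235.4]]
scene 0.98 [[329.7, 201.9], [326.9, 245.9], [316.0, 242.9], [370.0, 113.7], [289.1, 229.1], [300.1, 235.4]]
top 0.94 [[365.2, 158.0], [358.9, 165.5], [376.0, 164.0], [282.3, 163.0], [355.5, 196.0], [356.4, 186.3]]
top 0.96 [[365.4, 156.7], [359.0, 164.4], [376.2, 162.8], [282.4, 161.3], [355.5, 196.0], [356.4, 186.3]]
top 0.98 [[365.6, 155.5], [359.2, 163.3], [376.4, 161.6], [282.5, 159.6], [355.5, 196.0], [356.4, 186.3]]
```

View pics/c2.png

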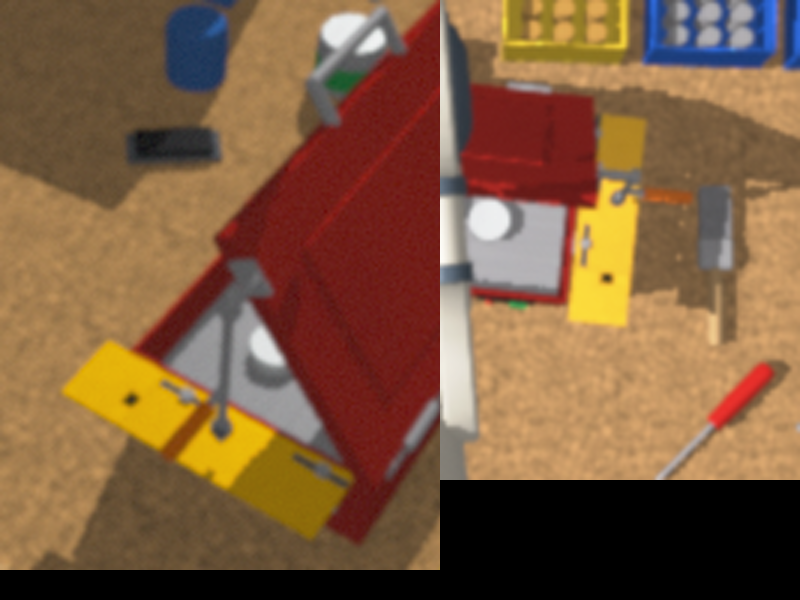

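The hole is a black square near scene (293.7, 233) and top (355.3, 192.7), which puts it at washer x ≈ -87. The rod hangs plumb and the model matches. Next I go to a pre-grasp for the rod's sleeve, with the fingers pitched forward.

```bash
python3 - <<'E'
s=open('plan.py').read()
s=s.replace("*Ro.from_euler('y',lean)*Ro.from_euler('x',-pitch)","*Ro.from_euler('x',-pitch)*Ro.from_euler('y',lean)")
open('plan.py','w').write(s)
E
python3 - <<'E'
from plan import *
R=Rt(.8,.2); print(RW.T@R.as_matrix(), rod(.95,0,90,-296), j:=r.get_obs()['joint_pos'].round(2))
for k in range(1,17):
    # waypoint A in washer TCP coordinates
    a=min(k/14,1); b=min(k/9,1)
    print(k,delta(w2b(np.array([-46.5,-1.5,392.7])*(1-a)+np.array([-90,-312,310])*a),Rt(.8*b,.2*b)).round(2).tolist())
E
```

```text
[[-1.42516655e-01  6.96706709e-01  7.03056729e-01]
 [ 9.80066578e-01  9.28176462e-18  1.98669331e-01]
 [ 1.38414256e-01  7.17356091e-01 -6.82818960e-01]] [   5.16729076 -296.          199.05240381] [0.11 0.4  1.06 0.   1.68 0.19]
1 [-22.72, -4.92, 8.72, -0.08, 0.02, -0.01]
2 [-44.92, -7.93, 14.58, -0.17, 0.04, -0.01]
3 [-67.13, -10.95, 20.44, -0.26, 0.07, -0.01]
4 [-89.33, -13.96, 26.3, -0.35, 0.09, -0.02]
5 [-111.53, -16.97, 32.16, -0.44, 0.11, -0.03]
6 [-133.74, -19.99, 38.03, -0.53, 0.13, -0.04]
7 [-155.94, -23.0, 43.89, -0.61, 0.15, -0.05]
8 [-178.15, -26.01, 49.75, -0.7, 0.17, -0.07]
9 [-200.35, -29.03, 55.61, -0.79, 0.19, -0.09]
10 [-222.55, -32.04, 61.47, -0.79, 0.19, -0.09]
11 [-244.76, -35.05, 67.34, -0.79, 0.19, -0.09]
12 [-266.96, -38.06, 73.2, -0.79, 0.19, -0.09]
13 [-289.16, -41.08, 79.06, -0.79, 0.19, -0.09]
14 [-311.37, -44.09, 84.92, -0.79, 0.19, -0.09]
15 [-311.37, -44.09, 84.92, -0.79, 0.19, -0.09]
16 [-311.37, -44.09, 84.92, -0.79, 0.19, -0.09]
```

Request:
move_arm(deltas=[-20, -6, 0, -0.08, 0.02, 0, 45, -45, -14, 0, -0.17, 0.04, -0.01, 45, -72, -20, 0, -0.26, 0.07, -0.01, 45, -100, -26, 0, -0.35, 0.09, -0.02, 45, -130, -30, 5, -0.44, 0.11, -0.03, 45, -160, -34, 15, -0.53, 0.13, -0.04, 45, -188, -38, 28, -0.61, 0.15, -0.05, 45, -212, -40, 40, -0.7, 0.17, -0.07, 45])

```text
clock: 8.48
eef_pos: [565.2, -66.7, 357.7]
tcp_rot: [1.904, 1.874, 0.778]
ft_force: [1.0, 1.3, -0.5]
opening: 38.4
gripper_force: 0.0
```

```bash
python3 - <<'E'
from plan import *
R=Rt(.8,.2);g=rod(.95,0,90,-296)
pre=grasp2tcp(w2b(g),R,17-60); print(pre,delta(pre,R).round(3), b2w(r.get_obs()['eef_pos']))
E
```

```text
[ 618.00331765 -178.26753406  228.41361911] [-1.29444e+02 -2.99090e+01  1.19651e+02 -1.48000e-01  2.80000e-02
 -2.40000e-02] [ -86.26588002 -197.32858633  357.74407645]
```

Request:
move_arm(deltas=[-25, -8, 8, -0.07, 0.01, -0.01, 45, -52, -15, 25, -0.12, 0.02, -0.02, 45, -78, -20, 48, -0.148, 0.028, -0.024, 45, -100, -25, 73, -0.148, 0.028, -0.024, 45, -117, -28, 97, -0.148, 0.028, -0.024, 45, -126, -30, 113, -0.148, 0.028, -0.024, 45, -129, -30, 119, -0.148, 0.028, -0.024, 45, -129, -30, 120, -0.148, 0.028, -0.024, 45])

```text
clock: 9.15
eef_pos: [619.5, -175.9, 225.9]
tcp_rot: [1.791, 1.804, 0.914]
ft_force: [-0.3, 0.1, 0.6]
opening: 38.4
gripper_force: 0.0
```

```bash
python3 - <<'E'
from plan import *
p=eyes.snapshot('wrist');save(p,'w3')
R=Rt(.8,.2);g=rod(.95,0,90,-296)
t=grasp2tcp(w2b(g),R,17);print(r.get_obs()['clock'],delta(t,R).round(3))
T=.95;print(proj(p,np.array([w2b(x) for x in [rod(T,0,90,-265),rod(T,0,90,-317),pivot(T),rod(T,0,160),[-102,-243,113],[-87,-243,113],[-68,-243,113],[-120,-270,113]]])).round(1).tolist())
E
```

```text
9.2 [-3.075e+00  4.840e-01  5.781e+01 -5.000e-03 -4.000e-03 -1.000e-03]
[[321.7, 186.2], [321.7, 267.0], [476.1, 140.9], [257.2, 154.8], [81.8, 149.3], [112.8, 150.5], [147.3, 151.8], [43.9, 198.6]]
```

View pics/w3.png

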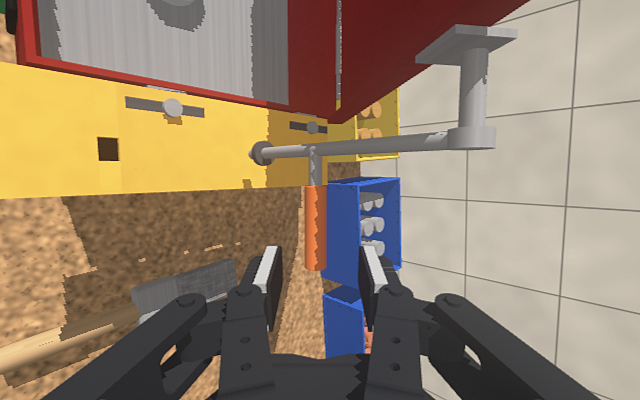

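The hole is clear at (108,149) and the sleeve at (315,187 to 268), about 6 px left of the model. I correct by 3 mm, move in and close.

Request:
move_arm(deltas=[-1, -1, 8, 0, 0, 0, 45, -2, -3, 18, 0, 0, 0, 45, -3, -3, 28, 0, 0, 0, 45, -3, -3, 38, 0, 0, 0, 45, -3, -3, 47, 0, 0, 0, 45, -3, -3, 54, 0, 0, 0, 45, -3, -3, 58, 0, 0, 0, 45, -3, -3, 58, 0, 0, 0, 45])

```text
clock: 9.87
eef_pos: [659.1, -169.2, 184.8]
tcp_rot: [1.788, 1.805, 0.914]
ft_force: [0.8, -0.0, -1.0]
opening: 38.4
gripper_force: 0.0
```

Request:
move_arm(deltas=[0, 0, 0, 0, 0, 0, 35, 0, 0, 0, 0, 0, 0, 27, 0, 0, 0, 0, 0, 0, 20, 0, 0, 0, 0, 0, 0, 14, 0, 0, 0, 0, 0, 0, 8, 0, 0, 0, 0, 0, 0, 6, 0, 0, 0, 0, 0, 0, 6, 0, 0, 0, 0, 0, 0, 6])

```text
clock: 10.53
eef_pos: [658.7, -169.8, 185.5]
tcp_rot: [1.788, 1.803, 0.913]
ft_force: [-0.6, -1.3, 2.4]
opening: 11.6
gripper_force: 58.5
```

```bash
python3 - <<'E'
from plan import *
o=r.get_obs();R=Ro.from_rotvec(o['tcp_rot']);G=b2w(o['eef_pos']-R.apply([0,0,17]))
print(o['clock'],o['opening'],o['gripper_force'],(RW.T@o['ft_force']).round(1),G.round(1),rod(.95,0,90,-296),rod(.93,0,90,-296))
E
```

```text
10.5333 11.596591127616376 58.54694724082947 [-0.5 -1.4  2.4] [   3.  -296.4  197.2] [   5.16729076 -296.          199.05240381] [   1.66944319 -296.          196.72069343]
```

```bash
cat > k.py <<'E'
from plan import *
from scipy.optimize import fsolve
RT=(Rt(.8,.2).as_matrix().T@RW)   # washer vec -> tool vec
def inv(tx,tz,g=(.7,.3)): return fsolve(lambda q:(rod(*q,160)-[tx,-243,tz])[[0,2]],g)
def grip_inv(G,g=(.8,.2)): return fsolve(lambda q:(rod(*q,90)-G)[[0,2]],g)
G0=lambda q:rod(*q,90,-296)
def state():
    o=r.get_obs();R=Ro.from_rotvec(o['tcp_rot']);G=b2w(o['eef_pos']-R.apply([0,0,17]))+[.4,0,.7]
    q=grip_inv(G); t=rod(*q,160)
    print('t',o['clock'].round(2),'F',(RW.T@o['ft_force']).round(1),'q',q.round(3),'tip',t.round(1)[[0,2]],'open',o['opening'].round(1)); return q,t,o
def rows(q0,path):
    for q in path: print((RT@(G0(q)-G0(q0))).round(1).tolist(),'tip',rod(*q,160)[[0,2]].round(1),np.round(q,3))
E
python3 - <<'E'
from k import *
q0,_,_=state()
for x in (-70,-78,-87,-95): print(x,inv(x,113),inv(x,99))
q1=inv(-78,118)
rows(q0,[ (q0[0]+(q1[0]-q0[0])*max(0,s-.3)/.7, q0[1]+(q1[1]-q0[1])*min(1,s/.7)) for s in np.linspace(0,1,17)[1:]])
E
```

```text
Traceback (most recent call last):
  File "k.py", line 10, in state
    print('t',o['clock'].round(2),'F',(RW.T@o['ft_force']).round(1),'q',q.round(3),'tip',t.round(1)[[0,2]],'open',o['opening'].round(1)); return q,t,o
              ^^^^^^^^^^^^^^^^
AttributeError: 'float' object has no attribute 'round'
```

```bash
sed -i "s/o\['clock'\].round(2)/o['clock']/;s/o\['opening'\].round(1)/o['opening']/" k.py
python3 - <<'E'
from k import *
q0,_,_=state()
for x in (-70,-78,-87,-95): print(x,inv(x,113),inv(x,99))
q1=inv(-78,118)
rows(q0,[ (q0[0]+(q1[0]-q0[0])*max(0,s-.3)/.7, q0[1]+(q1[1]-q0[1])*min(1,s/.7)) for s in np.linspace(0,1,17)[1:]])
E
```

```text
t 10.5333 F [-0.5 -1.4  2.4] q [ 0.94 -0.  ] tip [  3.4 127.9] open 11.596591127616376
-70 [0.77391452 0.2922854 ] [0.69954482 0.2212789 ]
-78 [0.76061856 0.33152913] [0.68916726 0.26334669]
-87 [0.74422831 0.37509909] [0.67579683 0.30984545]
-95 [0.72845307 0.41348419] [0.66249757 0.3506379 ]
[0.4, -2.0, -2.0] tip [ -1.7 127.9] [0.94  0.032]
[0.8, -3.9, -4.2] tip [ -6.8 128.2] [0.94  0.063]
[1.3, -5.7, -6.3] tip [-11.9 128.6] [0.94  0.095]
[1.7, -7.5, -8.6] tip [-16.9 129.2] [0.94  0.127]
[2.2, -9.7, -11.0] tip [-22.5 129.6] [0.937 0.159]
[2.8, -14.2, -13.8] tip [-29.9 128.8] [0.923 0.191]
[3.4, -18.5, -16.8] tip [-37.3 128.2] [0.91  0.223]
[4.0, -22.8, -19.7] tip [-44.6 127.7] [0.896 0.255]
[4.6, -27.1, -22.6] tip [-51.8 127.4] [0.882 0.287]
[5.2, -31.2, -25.5] tip [-59.  127.1] [0.868 0.319]
[5.8, -35.3, -28.5] tip [-66.1 127. ] [0.855 0.351]
[5.9, -38.4, -29.3] tip [-69.3 125.6] [0.841 0.357]
[6.0, -41.3, -29.6] tip [-71.5 123.7] [0.827 0.357]
[6.1, -44.1, -29.9] tip [-73.7 121.8] [0.813 0.357]
[6.1, -47.0, -30.1] tip [-75.9 119.9] [0.8   0.357]
[6.1, -49.9, -30.3] tip [-78. 118.] [0.786 0.357]
```

Request:
move_arm(deltas=[0.4, -2, -2, 0, 0, 0, 6, 0.8, -3.9, -4.2, 0, 0, 0, 6, 1.3, -5.7, -6.3, 0, 0, 0, 6, 1.7, -7.5, -8.6, 0, 0, 0, 6, 2.2, -9.7, -11, 0, 0, 0, 6, 2.8, -14.2, -13.8, 0, 0, 0, 6, 3.4, -18.5, -16.8, 0, 0, 0, 6, 4, -22.8, -19.7, 0, 0, 0, 6])

```text
clock: 11.2
eef_pos: [627.9, -167.3, 183.1]
tcp_rot: [1.788, 1.804, 0.914]
ft_force: [-3.6, -0.7, 5.5]
opening: 11.7
gripper_force: 59.2
```

```bash
python3 -c "
from k import *
state()"
```

```text
t 11.2 F [-3.6 -1.   5.5] q [0.895 0.26 ] tip [-45.5 127.8] open 11.6816598444834
```

Request:
move_arm(deltas=[0.6, -4.3, -2.9, 0, 0, 0, 6, 1.2, -8.4, -5.8, 0, 0, 0, 6, 1.8, -12.5, -8.8, 0, 0, 0, 6, 1.9, -15.6, -9.6, 0, 0, 0, 6, 2, -18.5, -9.9, 0, 0, 0, 6, 2.1, -21.3, -10.2, 0, 0, 0, 6, 2.1, -22.5, -10.3, 0, 0, 0, 6, 2.1, -22.5, -10.3, 0, 0, 0, 6])

```text
clock: 11.87
eef_pos: [605.0, -165.6, 173.9]
tcp_rot: [1.789, 1.804, 0.913]
ft_force: [0.2, -0.2, -6.9]
opening: 12.2
gripper_force: 58.4
```

```bash
python3 - <<'E'
from k import *
q,t,o=state()
p=eyes.snapshot('wrist');save(p,'w4')
print(proj(p,np.array([w2b(x) for x in [t,rod(*q,90,-265),pivot(q[0]),[-87,-243,113],[-102,-243,113]]])).round(1).tolist())
E
```

```text
t 11.8667 F [ 0.2 -0.2 -6.9] q [0.805 0.357] tip [-75.  120.7] open 12.174783093358098
[[201.5, 164.9], [321.5, 213.1], [575.2, 161.5], [172.6, 164.8], [140.8, 164.4]]
```

View pics/w4.png

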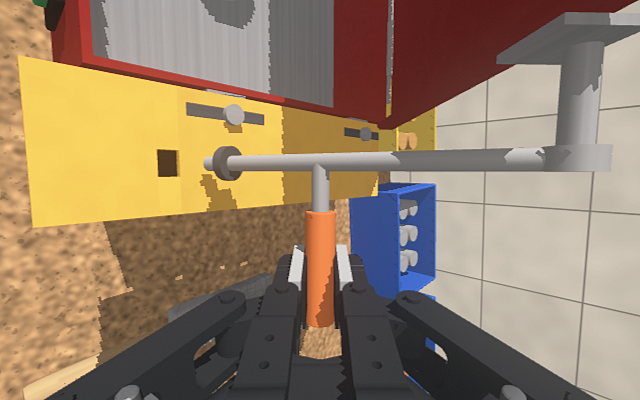

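The foot end shows at (205,163) and the hole centre at (167.5,163), about 14 mm ahead at washer x ≈ -89.5. I lower the foot just behind the hole.

```bash
python3 - <<'E'
from k import *
q,t,o=state()
rows(q,[inv(x,z,q) for x,z in [(-77,118.5),(-79,116.5),(-80,114.5),(-80,113.5),(-80,112.5)]])
E
```

```text
t 11.9167 F [ 0.3  0.3 -7.4] q [0.805 0.357] tip [-75.  120.7] open 11.960170751358808
[0.0, -3.0, -0.1] tip [-77.  118.5] [0.79  0.355]
[0.0, -5.9, -0.1] tip [-79.  116.5] [0.776 0.354]
[-0.0, -8.1, 0.2] tip [-80.  114.5] [0.765 0.349]
[-0.1, -9.0, 0.5] tip [-80.  113.5] [0.76  0.344]
[-0.2, -9.9, 0.9] tip [-80.  112.5] [0.755 0.339]
```

Request:
move_arm(deltas=[0, -1.5, 0, 0, 0, 0, 6, 0, -3, 0, 0, 0, 0, 6, 0, -4.5, 0, 0, 0, 0, 6, 0, -6, 0, 0, 0, 0, 6, 0, -7, 0.1, 0, 0, 0, 6, 0, -7.5, 0.2, 0, 0, 0, 6, 0, -8, 0.2, 0, 0, 0, 6, 0, -8, 0.2, 0, 0, 0, 6])

```text
clock: 12.58
eef_pos: [599.8, -165.2, 168.5]
tcp_rot: [1.788, 1.804, 0.914]
ft_force: [2.0, 1.4, -2.3]
opening: 12.1
gripper_force: 58.7
```

```bash
python3 -c "
from k import *
state()"
```

```text
t 12.5833 F [ 1.9  1.5 -2.3] q [0.768 0.351] tip [-79.8 115.2] open 12.127168195997069
```

Request:
move_arm(deltas=[0, -0.2, 0, 0, 0, 0, 6, 0, -0.4, 0.1, 0, 0, 0, 6, 0, -0.6, 0.1, 0, 0, 0, 6, 0, -0.8, 0.2, 0, 0, 0, 6, 0, -0.8, 0.2, 0, 0, 0, 6, 0, -0.8, 0.2, 0, 0, 0, 6, 0, -0.8, 0.2, 0, 0, 0, 6, 0, -0.8, 0.2, 0, 0, 0, 6])

```text
clock: 13.25
eef_pos: [599.6, -165.1, 168.1]
tcp_rot: [1.787, 1.804, 0.914]
ft_force: [4.0, 3.5, 4.6]
opening: 11.8
gripper_force: 59.0
```

```bash
python3 -c "
from k import *
state()"
```

```text
t 13.25 F [3.7 3.8 4.6] q [0.766 0.349] tip [-79.8 114.7] open 11.813861676350491
```

```bash
python3 - <<'E'
from k import *
q,t,o=state()
rows(q,[inv(x,115.1,q) for x in np.arange(-80.5,-95,-1)])
print(RT@(G0(inv(-90,113,q))-G0(inv(-90,114,q))))
E
```

```text
t 13.25 F [3.7 3.8 4.6] q [0.766 0.349] tip [-79.8 114.7] open 11.813861676350491
[0.1, -0.0, -0.4] tip [-80.5 115.1] [0.767 0.354]
[0.2, -0.6, -0.8] tip [-81.5 115.1] [0.765 0.359]
[0.3, -1.1, -1.2] tip [-82.5 115.1] [0.763 0.364]
[0.3, -1.7, -1.6] tip [-83.5 115.1] [0.761 0.369]
[0.4, -2.3, -2.0] tip [-84.5 115.1] [0.759 0.373]
[0.5, -2.8, -2.4] tip [-85.5 115.1] [0.757 0.378]
[0.6, -3.4, -2.8] tip [-86.5 115.1] [0.755 0.383]
[0.7, -4.0, -3.2] tip [-87.5 115.1] [0.753 0.388]
[0.7, -4.5, -3.6] tip [-88.5 115.1] [0.751 0.392]
[0.8, -5.1, -4.0] tip [-89.5 115.1] [0.749 0.397]
[0.9, -5.7, -4.4] tip [-90.5 115.1] [0.747 0.402]
[1.0, -6.3, -4.8] tip [-91.5 115.1] [0.745 0.407]
[1.1, -6.8, -5.2] tip [-92.5 115.1] [0.743 0.411]
[1.1, -7.4, -5.6] tip [-93.5 115.1] [0.741 0.416]
[1.2, -8.0, -6.0] tip [-94.5 115.1] [0.739 0.421]
[-0.07674071 -0.84094653  0.37857381]
```

Request:
move_arm(deltas=[0.1, 0, -0.4, 0, 0, 0, 6, 0.2, -0.6, -0.8, 0, 0, 0, 6, 0.3, -1.1, -1.2, 0, 0, 0, 6, 0.3, -1.7, -1.6, 0, 0, 0, 6, 0.4, -2.3, -2, 0, 0, 0, 6, 0.5, -2.8, -2.4, 0, 0, 0, 6, 0.5, -2.8, -2.4, 0, 0, 0, 6, 0.5, -2.8, -2.4, 0, 0, 0, 6])

```text
clock: 13.92
eef_pos: [595.8, -164.8, 167.5]
tcp_rot: [1.788, 1.804, 0.913]
ft_force: [5.5, 3.4, 2.7]
opening: 11.9
gripper_force: 58.9
```

```bash
python3 -c "
from k import *
state()"
```

```text
t 13.9167 F [5.2 3.8 2.7] q [0.756 0.377] tip [-85.5 114.8] open 11.910796546638482
```

Request:
move_arm(deltas=[0, -0.2, -0.1, 0, 0, 0, 6, 0.1, -0.5, -0.3, 0, 0, 0, 6, 0.1, -0.8, -0.5, 0, 0, 0, 6, 0.2, -1.1, -0.8, 0, 0, 0, 6, 0.2, -1.2, -0.8, 0, 0, 0, 6, 0.2, -1.2, -0.8, 0, 0, 0, 6, 0.2, -1.2, -0.8, 0, 0, 0, 6, 0.2, -1.2, -0.8, 0, 0, 0, 6])

```text
clock: 14.58
eef_pos: [594.1, -164.7, 167.0]
tcp_rot: [1.789, 1.804, 0.913]
ft_force: [2.3, 0.8, -2.0]
opening: 12.0
gripper_force: 58.8
```

```bash
python3 -c "
from k import *
state()"
```

```text
t 14.5833 F [ 2.2  1.  -2. ] q [0.75  0.387] tip [-87.9 114.5] open 12.005859166953345
```

Request:
move_arm(deltas=[0, -0.2, -0.1, 0, 0, 0, 6, 0.1, -0.5, -0.3, 0, 0, 0, 6, 0.1, -0.7, -0.5, 0, 0, 0, 6, 0.1, -0.9, -0.6, 0, 0, 0, 6, 0.1, -0.9, -0.6, 0, 0, 0, 6, 0.1, -0.9, -0.6, 0, 0, 0, 6, 0.1, -0.9, -0.6, 0, 0, 0, 6, 0.1, -0.9, -0.6, 0, 0, 0, 6])

```text
clock: 15.25
eef_pos: [593.0, -164.6, 166.8]
tcp_rot: [1.789, 1.804, 0.913]
ft_force: [3.7, 1.4, -7.3]
opening: 11.7
gripper_force: 58.4
```

```bash
python3 -c "
from k import *
state()"
```

```text
t 15.25 F [ 3.5  1.7 -7.3] q [0.747 0.393] tip [-89.4 114.5] open 11.65138220851779
```

The rail's support is gone (Fz back to -7 N), so the foot is over the hole. I lower it gently.

Request:
move_arm(deltas=[0, -0.4, 0, 0, 0, 0, 6, 0, -0.8, 0.1, 0, 0, 0, 6, 0, -1.2, 0.2, 0, 0, 0, 6, 0, -1.6, 0.3, 0, 0, 0, 6, 0, -2, 0.5, 0, 0, 0, 6, 0, -2, 0.5, 0, 0, 0, 6, 0, -2, 0.5, 0, 0, 0, 6, 0, -2, 0.5, 0, 0, 0, 6])

```text
clock: 15.92
eef_pos: [592.6, -164.5, 165.9]
tcp_rot: [1.787, 1.803, 0.914]
ft_force: [4.1, 1.7, 3.4]
opening: 11.9
gripper_force: 59.1
```

```bash
python3 -c "
from k import *
state()"
```

```text
t 15.9167 F [4.  2.  3.4] q [0.742 0.389] tip [-89.5 113.5] open 11.934554474777059
```

Request:
move_arm(deltas=[0, 0, -0.2, 0, 0, 0, 6, 0, 0, -0.4, 0, 0, 0, 6, 0.1, -0.2, -0.6, 0, 0, 0, 6, 0.1, -0.2, -0.6, 0, 0, 0, 6, 0.1, -0.2, -0.6, 0, 0, 0, 6, 0.1, -0.2, -0.6, 0, 0, 0, 6, 0.1, -0.2, -0.6, 0, 0, 0, 6, 0.1, -0.2, -0.6, 0, 0, 0, 6])

```text
clock: 16.58
eef_pos: [590.7, -164.3, 165.3]
tcp_rot: [1.789, 1.804, 0.912]
ft_force: [-11.3, -1.1, 4.1]
opening: 12.0
gripper_force: 59.7
```

```bash
python3 - <<'E'
from k import *
q,t,o=state()
p=eyes.snapshot('wrist')
print(proj(p,np.array([w2b(x) for x in [t,[-87,-243,113],[-102,-243,113]]])).round(1).tolist())
c=p['pixels'][110:210,130:290,::-1];cv2.imwrite('pics/c5.png',cv2.resize(c,None,fx=4,fy=4,interpolation=2))
E
```

```text
t 16.5833 F [-11.1  -2.    4.1] q [0.735 0.401] tip [-92.1 113.2] open 12.0008551994906
[[197.2, 165.1], [206.3, 165.2], [177.6, 164.8]]
```

View pics/c5.png

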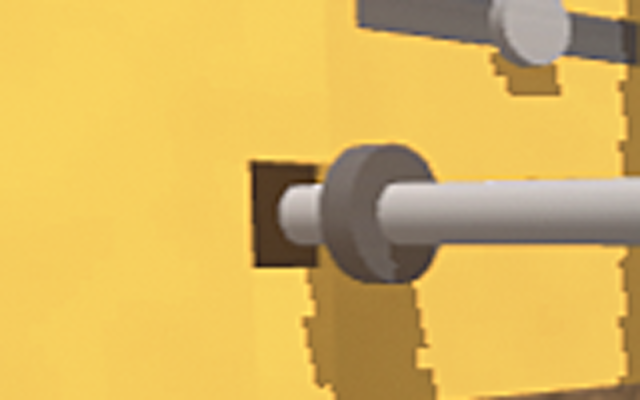

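The foot end, at crop (280,215), sits inside the hole near its rear edge. The side force also points forward, so I ease forward and down.

Request:
move_arm(deltas=[0, -0.3, -0.2, 0, 0, 0, 6, 0.1, -0.6, -0.5, 0, 0, 0, 6, 0.1, -0.9, -0.6, 0, 0, 0, 6, 0.1, -1, -0.6, 0, 0, 0, 6, 0.1, -1, -0.6, 0, 0, 0, 6, 0.1, -1, -0.6, 0, 0, 0, 6, 0.1, -1, -0.6, 0, 0, 0, 6, 0.1, -1, -0.6, 0, 0, 0, 6])

```text
clock: 17.3
eef_pos: [590.4, -164.3, 165.3]
tcp_rot: [1.788, 1.804, 0.913]
ft_force: [-5.9, 0.3, 3.8]
opening: 12.1
gripper_force: 59.4
```

```bash
python3 -c "
from k import *
state()"
```

```text
t 17.3 F [-5.9 -0.1  3.8] q [0.735 0.404] tip [-92.6 113.3] open 12.094222423241208
```

Request:
move_arm(deltas=[0, -0.2, -0.2, 0, 0, 0, 6, 0.1, -0.5, -0.4, 0, 0, 0, 6, 0.1, -0.8, -0.6, 0, 0, 0, 6, 0.2, -1, -0.8, 0, 0, 0, 6, 0.2, -1, -0.9, 0, 0, 0, 6, 0.2, -1, -0.9, 0, 0, 0, 6, 0.2, -1, -0.9, 0, 0, 0, 6, 0.2, -1, -0.9, 0, 0, 0, 6])

```text
clock: 17.97
eef_pos: [589.1, -164.3, 165.1]
tcp_rot: [1.788, 1.804, 0.913]
ft_force: [-3.7, 0.3, 2.0]
opening: 11.7
gripper_force: 59.1
```

```bash
python3 - <<'E'
from k import *
q,t,o=state()
for d in (2,4,6,8,10,12): # insertion along rod axis, tip points
    T=t+rod(0,q[1],d)-rod(0,q[1],0); qq=inv(T[0],T[2],q); print(d,qq.round(3),T.round(1),(RT@(G0(qq)-G0(q))).round(1))
E
```

```text
t 17.9667 F [-3.7  0.1  2. ] q [0.731 0.413] tip [-94.6 113.4] open 11.691367771535303
2 [0.721 0.409] [ -95.4 -243.   111.6] [-0.1 -2.   0.4]
4 [0.711 0.404] [ -96.2 -243.   109.7] [-0.2 -4.   0.8]
6 [0.701 0.4  ] [ -97.  -243.   107.9] [-0.2 -6.   1.2]
8 [0.691 0.396] [ -97.8 -243.   106.1] [-0.3 -7.9  1.6]
10 [0.68  0.392] [ -98.6 -243.   104.2] [-0.4 -9.9  2. ]
12 [0.67  0.388] [ -99.4 -243.   102.4] [ -0.5 -11.9   2.5]
```

Request:
move_arm(deltas=[0, -0.4, 0.1, 0, 0, 0, 6, 0, -0.8, 0.2, 0, 0, 0, 6, -0.1, -1.2, 0.3, 0, 0, 0, 6, -0.1, -1.6, 0.4, 0, 0, 0, 6, -0.1, -1.6, 0.4, 0, 0, 0, 6, -0.1, -1.6, 0.4, 0, 0, 0, 6, -0.1, -1.6, 0.4, 0, 0, 0, 6, -0.1, -1.6, 0.4, 0, 0, 0, 6])

```text
clock: 18.63
eef_pos: [588.2, -164.2, 163.7]
tcp_rot: [1.788, 1.804, 0.913]
ft_force: [-4.7, -0.4, 1.8]
opening: 11.8
gripper_force: 59.2
```

```bash
python3 - <<'E'
from k import *
q,t,o=state()
p=eyes.snapshot('wrist')
print(proj(p,np.array([w2b(x) for x in [t,[-87,-243,113],[-102,-243,113]]])).round(1).tolist())
c=p['pixels'][110:210,130:290,::-1];cv2.imwrite('pics/c6.png',cv2.resize(c,None,fx=4,fy=4,interpolation=2))
E
```

```text
t 18.6333 F [-4.6 -0.7  1.8] q [0.723 0.409] tip [-95.2 111.8] open 11.841002622053123
[[196.3, 164.9], [212.1, 165.1], [183.9, 164.7]]
```

View pics/c6.png

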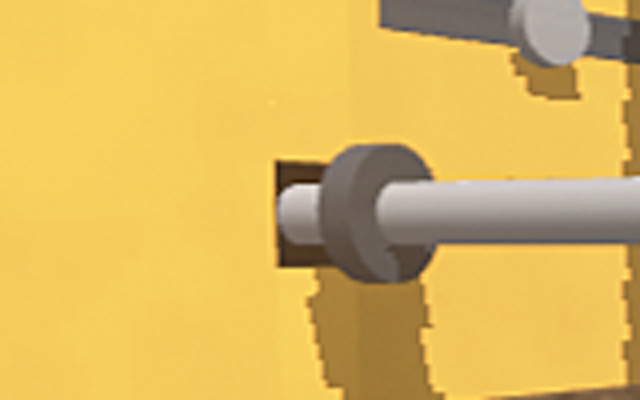

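Foot inside the hole now, just off its front edge (crop 277 vs 280), and descending without added force. Continuing along the rod's axis.

Request:
move_arm(deltas=[0, -0.3, 0.1, 0, 0, 0, 6, -0.1, -0.8, 0.2, 0, 0, 0, 6, -0.1, -1.3, 0.4, 0, 0, 0, 6, -0.2, -1.8, 0.5, 0, 0, 0, 6, -0.2, -2.3, 0.7, 0, 0, 0, 6, -0.2, -2.8, 0.8, 0, 0, 0, 6, -0.2, -2.8, 0.8, 0, 0, 0, 6, -0.2, -2.8, 0.8, 0, 0, 0, 6])

```text
clock: 19.35
eef_pos: [586.8, -164.0, 161.1]
tcp_rot: [1.788, 1.804, 0.913]
ft_force: [-5.4, 1.3, 2.9]
opening: 11.6
gripper_force: 59.3
```

```bash
python3 -c "
from k import *
state()"
```

```text
t 19.35 F [-5.5  0.9  2.9] q [0.708 0.4  ] tip [-96. 109.] open 11.648010356797364
```

Request:
move_arm(deltas=[0, -0.6, 0.1, 0, 0, 0, 6, -0.1, -1.2, 0.3, 0, 0, 0, 6, -0.1, -1.8, 0.4, 0, 0, 0, 6, -0.2, -2.4, 0.6, 0, 0, 0, 6, -0.2, -3, 0.7, 0, 0, 0, 6, -0.2, -3.6, 0.8, 0, 0, 0, 6, -0.2, -3.6, 0.8, 0, 0, 0, 6, -0.2, -3.6, 0.8, 0, 0, 0, 6])

```text
clock: 20.02
eef_pos: [585.1, -164.0, 158.1]
tcp_rot: [1.788, 1.804, 0.914]
ft_force: [-3.0, 2.8, 3.9]
opening: 11.8
gripper_force: 59.2
```

```bash
python3 -c "
from k import *
state()"
```

```text
t 20.0167 F [-3.2  2.6  3.9] q [0.69  0.391] tip [-97.1 105.8] open 11.803007354514135
```

Request:
move_arm(deltas=[0, -0.4, 0.1, 0, 0, 0, 6, 0, -0.8, 0.2, 0, 0, 0, 6, -0.1, -1.2, 0.3, 0, 0, 0, 6, -0.1, -1.6, 0.4, 0, 0, 0, 6, -0.1, -2, 0.5, 0, 0, 0, 6, -0.1, -2, 0.5, 0, 0, 0, 6, -0.1, -2, 0.5, 0, 0, 0, 6, -0.1, -2, 0.5, 0, 0, 0, 6])

```text
clock: 20.68
eef_pos: [585.0, -163.9, 157.6]
tcp_rot: [1.785, 1.802, 0.916]
ft_force: [-2.5, 4.2, 16.5]
opening: 11.9
gripper_force: 60.3
```

```bash
python3 - <<'E'
from k import *
q,t,o=state()
p=eyes.snapshot('wrist')
c=p['pixels'][110:210,130:290,::-1];cv2.imwrite('pics/c7.png',cv2.resize(c,None,fx=4,fy=4,interpolation=2))
E
```

```text
t 20.6833 F [-2.9  4.  16.5] q [0.687 0.388] tip [-97.1 105.1] open 11.87473841381059
```

View pics/c7.png

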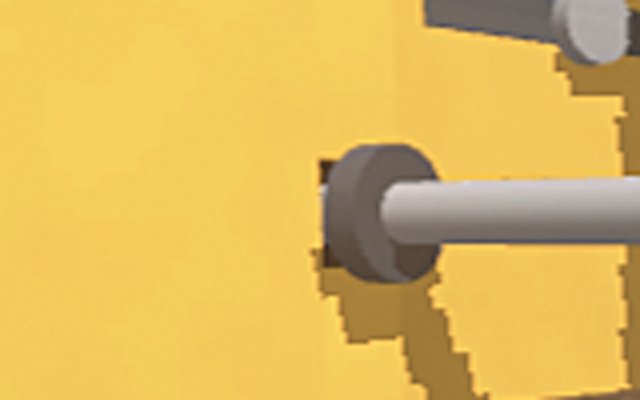

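Fz has risen sharply to 16 N at tip height ≈105, which matches a tilted collar resting on the rail (expected ≈104.5). I ease off the push at once.

Request:
move_arm(deltas=[0, 0.6, -0.2, 0, 0, 0, 6, 0, 1.2, -0.3, 0, 0, 0, 6, 0, 1.4, -0.3, 0, 0, 0, 6, 0, 1.4, -0.3, 0, 0, 0, 6, 0, 1.4, -0.3, 0, 0, 0, 6, 0, 1.4, -0.3, 0, 0, 0, 6, 0, 1.4, -0.3, 0, 0, 0, 6, 0, 1.4, -0.3, 0, 0, 0, 6])

```text
clock: 21.4
eef_pos: [585.0, -164.0, 157.8]
tcp_rot: [1.787, 1.804, 0.914]
ft_force: [-2.4, 4.1, 7.0]
opening: 11.8
gripper_force: 59.4
```

```bash
python3 - <<'E'
from k import *
q,t,o=state()
p=eyes.snapshot('scene')
print(proj(p,np.array([w2b(x) for x in [t,rod(*q,146),rod(*q,0),rod(*q,90)]])).round(1).tolist())
c=p['pixels'][180:270,250:370,::-1];cv2.imwrite('pics/c8.png',cv2.resize(c,None,fx=6,fy=6,interpolation=2))
E
```

```text
t 21.4 F [-2.7  3.9  7. ] q [0.688 0.389] tip [-97.2 105.3] open 11.842355989647386
[[290.7, 231.8], [292.2, 229.7], [310.7, 204.3], [298.8, 220.8]]
```

View pics/c8.png

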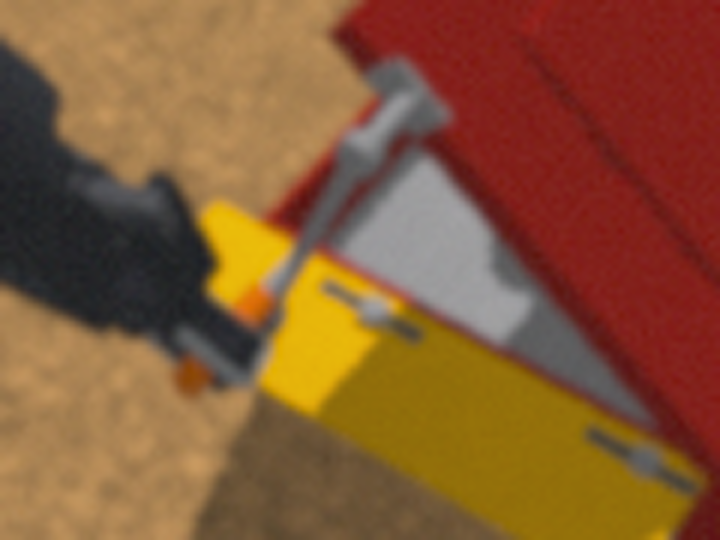

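```bash
python3 - <<'E'
from k import *
for name,zt in (('tilt',lambda f:113-(14*np.cos(f)-9*np.sin(f))),('flat',lambda f:113-14*np.cos(f))):
    for h in (-102,-93,-68):
        def e(q):
            t=rod(*q,160); return [t[2]-zt(q[1]), t[0]+(113-t[2])*np.tan(q[1])-h]
        q=fsolve(e,(.7,.3)); print(name,h,q.round(3),np.degrees(q[1]).round(1),rod(*q,160).round(1))
E
```

```text
tilt -102 [0.665 0.428] 24.5 [-106.1 -243.   104. ]
tilt -93 [0.68  0.379] 21.7 [ -96.9 -243.   103.3]
tilt -68 [0.712 0.238] 13.6 [ -70.8 -243.   101.5]
flat -102 [0.644 0.42 ] 24.1 [-107.7 -243.   100.2]
flat -93 [0.662 0.37 ] 21.2 [ -98.1 -243.    99.9]
flat -68 [0.7   0.229] 13.1 [ -71.2 -243.    99.4]
```

Request:
move_arm(deltas=[0, 0.3, 0.3, 0, 0, 0, 6, 0, 0.3, 0.5, 0, 0, 0, 6, 0, 0, 0.2, 0, 0, 0, 6, 0, -0.4, -0.2, 0, 0, 0, 6, 0, -0.6, -0.3, 0, 0, 0, 6, 0, -0.3, 0, 0, 0, 0, 6, 0, -0.2, 0, 0, 0, 0, 6, 0, -0.2, 0, 0, 0, 0, 6])

```text
clock: 22.12
eef_pos: [584.9, -163.9, 157.7]
tcp_rot: [1.787, 1.803, 0.914]
ft_force: [-2.8, 3.8, 8.8]
opening: 11.6
gripper_force: 60.3
```

```bash
python3 -c "
from k import *
state()"
```

```text
t 22.1167 F [-3.1  3.6  8.8] q [0.688 0.39 ] tip [-97.3 105.3] open 11.617370536949053
```

Request:
move_arm(deltas=[0, 0.6, -0.2, 0, 0, 0, 6, 0, 0.8, -0.2, 0, 0, 0, 6, 0, 0.8, -0.2, 0, 0, 0, 12, 0, 0.8, -0.2, 0, 0, 0, 20, 0, 0.8, -0.2, 0, 0, 0, 30, 0, 0.8, -0.2, 0, 0, 0, 40, 0, 0.8, -0.2, 0, 0, 0, 45, 0, 0.8, -0.2, 0, 0, 0, 45])

```text
clock: 22.78
eef_pos: [585.1, -164.2, 158.0]
tcp_rot: [1.788, 1.804, 0.913]
ft_force: [0.1, -0.1, -0.4]
opening: 38.6
gripper_force: 0.0
```

Request:
move_arm(deltas=[0, 0, -5, 0, 0, 0, 45, 0, 0, -15, 0, 0, 0, 45, 0, 0, -28, 0, 0, 0, 45, 0, 0, -42, 0, 0, 0, 45, 0, 0, -55, 0, 0, 0, 45, -2, 0, -66, 0, 0, 0, 45, -4, 0, -72, 0, 0, 0, 45, -5, 0, -75, 0, 0, 0, 45])

```text
clock: 23.45
eef_pos: [531.5, -180.6, 209.5]
tcp_rot: [1.788, 1.803, 0.913]
ft_force: [-0.0, -0.5, 0.3]
opening: 38.5
gripper_force: 0.0
```

```bash
python3 - <<'E'
from k import *
p=eyes.snapshot('wrist');save(p,'w9');q=np.array([.68,.379]);o=r.get_obs();print(o['clock'],o['ft_force'].round(1))
for q in ([.68,.379],[.662,.37],[.65,.36]):
  print(proj(p,np.array([w2b(x) for x in [pivot(q[0]),rod(*q,90,-265),rod(*q,90,-317),rod(*q,146),[-120,-270,113]]])).round(1).tolist())
E
```

```text
23.5 [ 0.4 -0.5  1.2]
[[465.5, 128.2], [318.2, 167.9], [318.2, 242.9], [248.8, 138.3], [211.7, 175.2]]
[[458.6, 128.3], [313.1, 167.9], [313.2, 242.6], [244.8, 138.5], [211.7, 175.2]]
[[454.0, 128.3], [310.0, 167.9], [310.2, 242.3], [242.7, 138.7], [211.7, 175.2]]
```

View pics/w9.png

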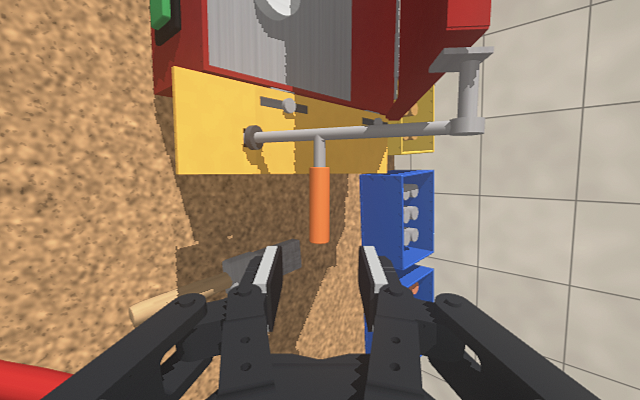

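The rod now stands alone, with its collar at the rail (252,137) and the sleeve at (319,205), matching the seated model. I check that it holds still, then hand in.

```bash
python3 - <<'E'
from k import *
a=eyes.snapshot('wrist')['pixels'].astype(int)
for i in range(12): p=eyes.snapshot('wrist')
d=np.abs(p['pixels'].astype(int)-a).max(2)[100:250,230:500]; print((d>40).sum(), r.get_obs()['clock'])
if (d>40).sum()<150: print(r.job_done())
E
```

```text
1934 24.15
```

```bash
python3 - <<'E'
from k import *
def m(p):
    x=p['pixels'].astype(int); k=(x[...,0]>180)&(x[...,1]>70)&(x[...,1]<140)&(x[...,2]<80); k[:150]=0;k[260:]=0;k[:,:290]=0;k[:,350:]=0
    return np.argwhere(k).mean(0)[::-1].round(2),k.sum()
print(m({'pixels':cv2.imread('pics/w9.png')[:,:,::-1]}))
pp=None
for i in range(4):
    p=eyes.snapshot('wrist'); d=0 if pp is None else (np.abs(p['pixels'].astype(int)-pp).max(2)[100:250,230:500]>40).sum(); pp=p['pixels'].astype(int)
    print(m(p),d,np.round(p['T'][:3,3],2))
E
```

```text
(array([320.22, 205.71]), np.int64(1242))
(array([320.78, 207.1 ]), np.int64(1259)) 0 [ 425.17 -124.63  317.41]
(array([320.69, 206.96]), np.int64(1262)) 15 [ 425.16 -124.64  317.43]
(array([320.69, 207.06]), np.int64(1243)) 19 [ 425.15 -124.66  317.45]
(array([320.66, 206.96]), np.int64(1248)) 9 [ 425.14 -124.67  317.46]
```

The difference was only the arm settling: the sleeve stays at (320.7, 207) and successive frames are still.

```bash
python3 -c "
from h import *
print(r.job_done())"
```

```text
the job is handed in; nothing more can be done
None
```

The washer lid now stands on its prop rod, with the foot in the rail hole and the collar resting on the rail as far as I can tell. The gripper is clear and the job was handed in at about 24 s. Wrist Fz briefly hit 16.5 N as the foot seated, so the foot may have gone over the 15 N rail limit before I eased off, and I viewed 11 pictures instead of 10.

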